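# Clamp the lids of the two bean canisters

## Task

Seal both coffee-bean canisters for the night: on each one, press the latch lever that stands out at its front outward and down, past its centre, until it snaps flat against the canister's side (either canister first). Only push the levers: leave the canisters standing where they are without lifting or tipping them, and do not disturb the tamper, milk jug and cup.

Things in the scene. Friction and masses are not known exactly. Their poses are not given: they have to be found in the camera images.
- tall_canister: Tall steel bean canister, loose, 1.4 kg +-15 percent, 124 mm in diameter, rim 160 mm up; the hinged lid adds 17 mm (its front is 6 mm higher while unlatched). Origin: centre of the underside. Latch on its own -x side, lid hinge on +x. The lever's pivot pin lies along y at x = -72, y = 0, z = 148 mm, 10 mm clear of the wall.
- tall_latch (a joint): Latch lever of the tall canister, rad. 0 = open: standing outward, 40 degrees above level. Grows as it is pushed outward and down. 1.57 = dead centre: 50 degrees below level. 2.27 = shut: hanging down against the wall. Before dead centre a spring returns it to open (0.05 N m at 0, 0.12 at 0.6, nothing at dead centre); past it, it snaps shut by itself and stays (0.1 N m).
- tall_lever_tip (a point): Middle of the free end of the tall canister's latch lever, 58 mm from its pivot pin; moves with it. The lever is a flat steel plate 24 mm wide, 3.5 mm thick, 59 mm long, the last 12 mm curled a little outward. It pulls the lid down through a wire loop; the lid need not be touched.
- short_canister: Short steel bean canister, loose, 1.1 kg +-15 percent, 124 mm in diameter, rim 105 mm up; the hinged lid adds 17 mm (its front is 6 mm higher while unlatched). Origin: centre of the underside. Latch on its own -x side, lid hinge on +x. The lever's pivot pin lies along y at x = -72, y = 0, z = 93 mm, 10 mm clear of the wall.
- short_latch (a joint): Latch lever of the short canister, rad. 0 = open: standing outward, 40 degrees above level. Grows as it is pushed outward and down. 1.57 = dead centre: 50 degrees below level. 2.27 = shut: hanging down against the wall. Before dead centre a spring returns it to open (0.05 N m at 0, 0.12 at 0.6, nothing at dead centre); past it, it snaps shut by itself and stays (0.1 N m).
- short_lever_tip (a point): Middle of the free end of the short canister's latch lever, 58 mm from its pivot pin; moves with it. The lever is a flat steel plate 24 mm wide, 3.5 mm thick, 59 mm long, the last 12 mm curled a little outward. It pulls the lid down through a wire loop; the lid need not be touched.
- tamper: Bystander: loose coffee tamper, steel base 57 mm in diameter, wooden handle, 90 mm high, standing upright in front of the canisters. Origin: centre of the underside.
- milk_jug: Bystander: loose steel milk jug, 90 mm in diameter, 105 mm high, handle reaching 74 mm from its axis on its own +y side. Origin: centre of the underside.
- cup: Bystander: loose white ceramic cup with a handle on its own +y side, 72 mm in diameter, 58 mm high, between the canisters. Origin: centre of the underside.
Not all that is in view belongs to the job. What is shaped like the short_canister but orange, pink or turquoise is not meant.

How it is judged:
By the outcome, as a careful person would: the job done as asked, in the order asked, and still so for the second after the job is handed in, with the robot touching nothing.
It also fails if it takes over 45 s, if anything falls off the work surface, if the arm or the gripper's body presses on something with over 40 N, if the wrist force passes 120 N, or if a joint passes its speed limit or range.

## Robot

A 6-joint arm with a two-finger parallel gripper is mounted at the origin on the work surface. World frame = base frame: x ahead of the robot, y to its left, z up, the work surface at z = 0. Lengths are in mm, angles in rad, forces in N, time in s.
With the tool pointing down it reaches from about 275 to 1000 mm from the base axis. Payload 8.4 kg.
Tool frame: the origin (TCP) lies where the fingers leave the gripper's body, on its centre line; the fingertips stand 73 mm ahead of it and the grasp point (between the pads) lies 54 mm ahead of it (grip_point_offset is the distance from the TCP to the grasp point, in mm); z points along the fingers, y is the direction in which the jaws open and shut (so a half turn about z gives the same grasp; the last joint's range is limited). The gripper opens to 85 mm and grips with 20 to 120 N. Pads are 22 mm wide; open, the fingers measure 114 mm over their backs; the gripper's body (76 mm by 85 mm) begins 54 mm behind the grasp point. The pads swing forward as they close: fully open they stand 13 mm farther back than shut.
Start: joints at [-1.146, 0.353, 1.633, -0, 1.155, -0.002], TCP at [258.724, -568.938, 303.881] pointing down, gripper open.
Joint ranges: [-2.63, 2.63], [-0.92, 2.1], [0.06, 2.66], [-1.3, 4.44], [0, 2.69], [-3.02, 3.02]. Speed limits (rad/s): [2.22, 2.22, 2.79, 3.14, 3.14, 3.14].

## Interface

Orientations are given as [roll, pitch, yaw] about the fixed x, y, z axes, in that order (R = Rz(yaw) Ry(pitch) Rx(roll)).
In Python, from rig import sense, grab_frame, sign_off, grip_point_offset gives the robot as it stands. The module is installed in compiled form; this text tells all that it offers.
- The arm moves only by the tool drive_tool, never from a script. Its argument "targets" is one flat list of numbers, 7 for each row, row after row: the shift along the tool's x, y, z in m, then the turn, a rotation vector about the tool's x, y, z in rad, then the opening, from 0 (shut) to 1 (fully open). In form: [tx, ty, tz, wx, wy, wz, grip, tx, ty, tz, wx, wy, wz, grip, ...]. A call has 1 to 12 rows; each row is the pose to reach, as a shift and turn from the pose commanded when the call began, along the tool's axes at that moment; what a row does not reach only later rows make up. A row lasts 1/12 s, in which the tool goes at most 41.7 mm and 7.16 degrees, less where a joint would pass 70% of its speed; a pose out of reach is approached as far as the arm can. A call with a gripper value outside its range is refused whole. The fingers move at their own pace and stop on an object; "force" is the grip in N (left out, the last holds). Time passes only in rows, so rows that repeat a pose let the fingers close. It gives the time, the measured TCP pose, the force and the opening at its end, in the units of the state.
- sense(): the state, without advancing time (a new reading comes with each control period).
- grab_frame(name): name is "scene" or "top" or "wrist"; returns a dict with "color" (420x560x3 uint8, blue, green, red), "vertical_fov" (degrees; the focal length in pixels is half the picture's height over the tangent of half this angle, whatever the lens; pixels are square), "cx", "cy" (the principal point, pixels), "world_from_camera" (4x4, takes a point from camera to world coordinates). Camera axes: x right, y down, z forward; pixel columns grow to the right and rows downward; lengths in mm; the calibration is good to about 2 mm. A picture is of the moment at which its call begins. There is no depth.
- sign_off(): hands the job in, once; it reports no verdict.
The state is a dict: "clock": time; "qpos": joint angles; "qvel": joint speeds; "joint_efforts": joint torques, N m; "eef_pos": TCP position; "tcp_rot": TCP orientation; "contact_force": force on the tool from outside, world axes, zero at the start; "wrist_torque": the same for the moment, N m; "opening": opening from 0.0 (shut) to 1.0 (fully open).
Only numpy, scipy, OpenCV 4.12 (cv2) and the standard library are available. Lean on these libraries where they do the work, as an engineer would, in place of code of your own. Each camera call takes 0.05 s, during which the arm holds its last target. There are 200 camera calls.

## Working session

There is one attempt and no reset: what is moved stays moved. The work goes in short steps, Python scripts to look and compute and a tool call to move; the robot and the scene stay as the last step left them, time stands still between calls to the robot, and variables do not carry over. Pictures are saved under pics/ and viewed, about 8 in all and at most 12, crops included, and the job is handed in when it is done.

Besides the shell and the picture viewer there is one more tool, called after "Emit:" by a JSON object that holds its "api" and its "payload". drive_tool: Moves the arm, as the interface text tells. Its arguments: {"type":"object","properties":{"targets":{"type":"array"},"force":{"type":"number"}},"required":["targets"]}

```bash
mkdir -p pics; cat > h.py <<'E'
import numpy as np,cv2
from rig import *
def snap(n,f):
    d=grab_frame(n);cv2.imwrite('pics/'+f,d['color']);np.savez('pics/'+f+'.npz',f=d['vertical_fov'],cx=d['cx'],cy=d['cy'],T=d['world_from_camera']);return d
def ray(f,u,v):
    c=np.load('pics/'+f+'.npz');F=210/np.tan(np.radians(c['f'])/2);T=c['T']
    r=T[:3,:3]@np.array([(u-c['cx'])/F,(v-c['cy'])/F,1]);return T[:3,3],r
def atz(f,u,v,z):
    o,r=ray(f,u,v);return (o+r*(z-o[2])/r[2]).round(1)
def proj(f,p):
    c=np.load('pics/'+f+'.npz');F=210/np.tan(np.radians(c['f'])/2);T=c['T']
    q=T[:3,:3].T@(np.array(p)-T[:3,3]);return (q[:2]/q[2]*F+[c['cx'],c['cy']]).round(1)
E
python3 - <<'E'
from h import *
a=snap('scene','s1.png');b=snap('top','t1.png')
print(a['world_from_camera'],b['world_from_camera'],a['vertical_fov'],b['vertical_fov']);print(sense())
for n in('s1','t1'):
    im=cv2.imread(f'pics/{n}.png');cv2.imwrite(f'pics/{n}b.png',cv2.resize(im,(800,600),interpolation=3))
E
```

```text
[[-8.35278751e-01 -4.30421835e-01  3.42120522e-01  1.84825354e+02]
 [-5.49798322e-01  6.47526383e-01 -5.27665982e-01  6.56806905e+02]
 [ 5.58689589e-03 -6.28845472e-01 -7.77510231e-01  9.30679295e+02]
 [ 0.00000000e+00  0.00000000e+00  0.00000000e+00  1.00000000e+00]] [[ 2.06224800e-03 -9.95120670e-01  9.86438043e-02  4.11615941e+02]
 [-9.99970766e-01 -1.32581337e-03  7.53056343e-03  1.24619570e+02]
 [-7.36303605e-03 -9.86564504e-02 -9.95094312e-01  1.40946993e+03]
 [ 0.00000000e+00  0.00000000e+00  0.00000000e+00  1.00000000e+00]] 57.64491091788539 47.657675634242224
{'clock': 0.1, 'qpos': array([-1.14639582e+00,  3.53605036e-01,  1.63403153e+00,  1.25041101e-05,
        1.15520981e+00, -2.37574676e-03]), 'qvel': array([ 1.35185601e-03, -4.18071616e-04, -2.31243403e-03,  1.25380340e-03,
        2.39514384e-04, -5.17809358e-05]), 'joint_efforts': array([-1.32443336e-03, -6.06354690e+01, -3.42820859e+01, -1.16565507e-04,
        3.95071445e-03, -5.67568605e-06]), 'eef_pos': array([ 258.59442636, -568.63720897,  303.23245046]), 'tcp_rot': array([-3.14033896e+00, -1.44119115e-05,  4.26771186e-01]), 'contact_force': array([ 0.19727926, -0.13017705, -0.05899846]), 'wrist_torque': array([ 0.00725844, -0.01390279, -0.01345064]), 'opening': 0.9998810099896691}
```

View pics/s1b.png

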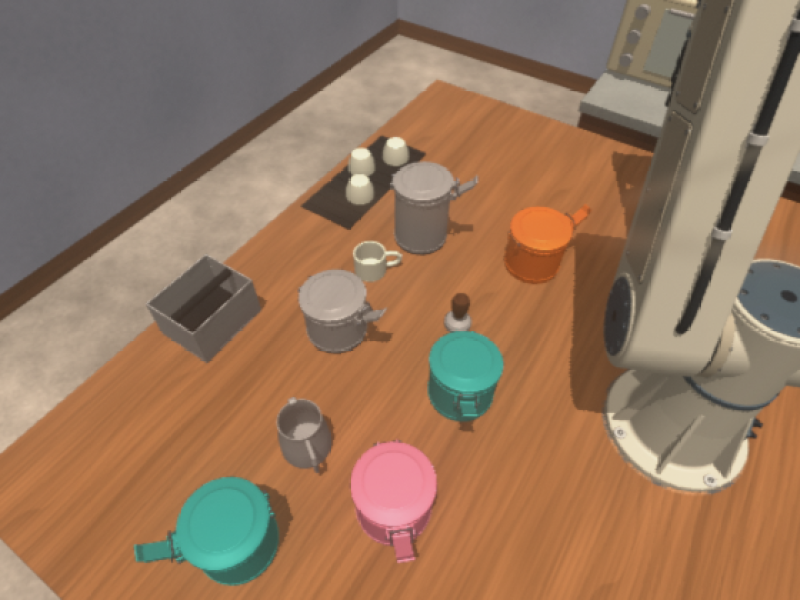

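View pics/t1b.png

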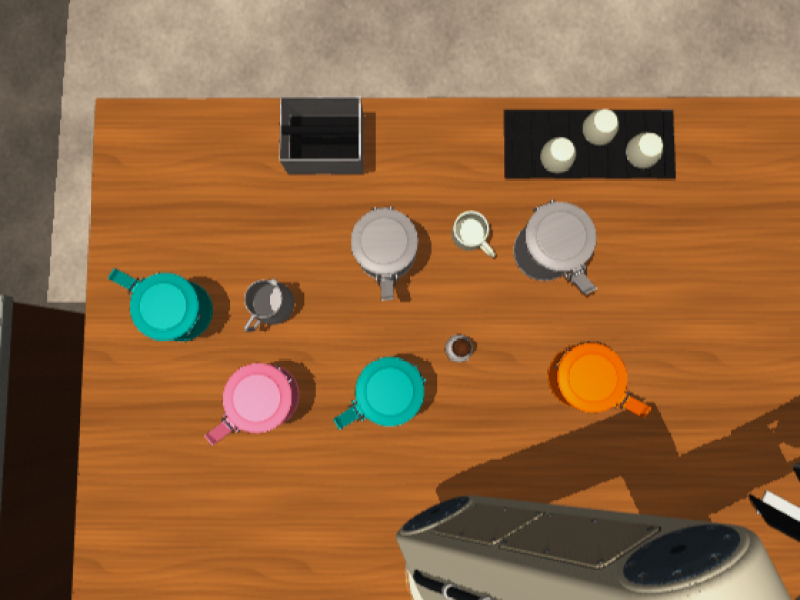

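The pictures show two steel canisters. In the top view (800x600) the short one is at (384,241) with its lever tip at about (387,297), and the tall one is at (561,236) with its tip at about (590,290). The tamper is at (460,347), the cup at (471,231) and the jug at (267,302).

```bash
python3 - <<'E'
from h import *
im=cv2.imread('pics/t1.png')[130:260,235:435];cv2.imwrite('pics/c1.png',cv2.resize(im,(800,520),interpolation=cv2.INTER_CUBIC))
k=.7
for n,p in dict(short=(384,241,119),shtip=(387,297,130),shhinge=(384,210,105),tall=(561,236,174),tltip=(590,290,185),tamper=(460,347,90),cup=(471,231,55),teal=(390,391,119),jug=(267,302,100),orange=(592,377,119)).items(): print(n,atz('t1.png',p[0]*k,p[1]*k,p[2]))
E
```

```text
short [648.1 166.9 119. ]
shtip [538.7 160.4 130. ]
shhinge [712.1 167.7 105. ]
tall [ 647.6 -160.8  174. ]
tltip [ 546.4 -208.5  185. ]
tamper [445.5  19.7  90. ]
cup [680.4  -6.8  55. ]
teal [361.8 154.3 119. ]
jug [531.6 393.9 100. ]
orange [ 388.9 -226.   119. ]
```

View pics/c1.png

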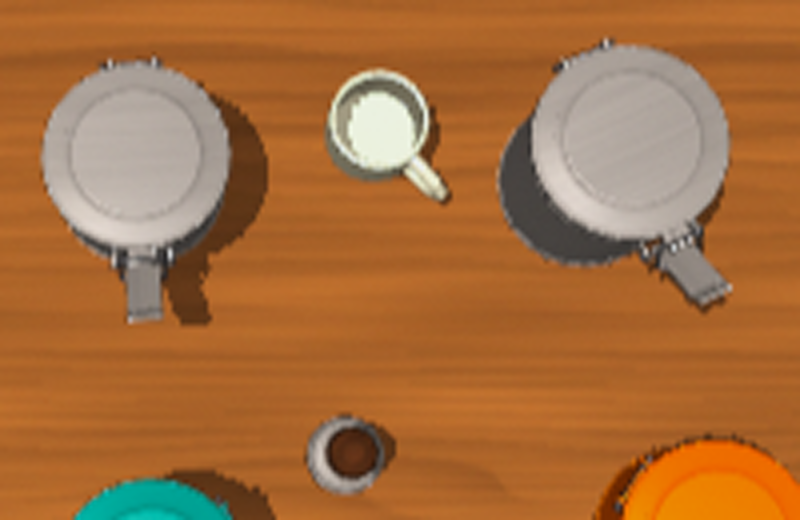

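```bash
python3 - <<'E'
from h import *
g=lambda u,v,z: atz('t1.png',235+u/4,130+v/4,z)
for n,c,t,h in (('short',(137,154),(144,319),105),('tall',(631,143),(714,296),160)):
    C=g(*c,h+17);Tp=g(*t,h-12+37.3);d=Tp[:2]-C[:2];print(n,C,Tp,np.linalg.norm(d),'dir deg',np.degrees(np.arctan2(d[1],d[0])))
    # scene pixel check
    e=d/np.linalg.norm(d)
    for r,z in((0,h+20),(72,h-12),(116.4,h+25.3)): print(r,proj('s1.png',[*(C[:2]+e*r),z])/.7)
E
```

```text
short [648.1 165.6 122. ] [533.6 160.1 130.3] 114.6320199595209 dir deg -177.2499148250876
0 [333.42857143 289.57142857]
72 [365.85714286 315.        ]
116.4 [385.42857143 312.71428571]
tall [ 645.5 -160.2  177. ] [ 543.8 -209.6  185.3] 113.06303551559196 dir deg -154.09218961648128
0 [424.85714286 176.42857143]
72 [457. 191.]
116.4 [479.42857143 179.28571429]
```

```bash
cat >> h.py <<'E'
from scipy.spatial.transform import Rotation as Ro
CAN=dict(tall=(np.array([645.5,-160.2]),-154.1,148),short=(np.array([648.1,165.6]),-177.25,93))
def plan(n,pts,L=73,tilt=20):
    C,dg,pz=CAN[n];s=sense();R0=Ro.from_euler('xyz',s['tcp_rot']);e=np.array([np.cos(np.radians(dg)),np.sin(np.radians(dg))])
    yaw=np.radians(dg+180);t=np.radians(tilt);R=Ro.from_euler('z',yaw)*Ro.from_euler('x',np.pi)*Ro.from_euler('y',t)
    z=R.as_matrix()[:,2];print('z',z.round(2),'F',s['contact_force'].round(2),'t',s['clock'],s['opening'])
    for r,h in pts:
        p=np.array([*(C+e*r),pz+h])-L*z
        print((r,h),'tcp',p.round(),(R0.inv().apply(p-s['eef_pos'])/1000).round(4),(R0.inv()*R).as_rotvec().round(3))
E
python3 -c "
from h import *
print(grip_point_offset if not callable(grip_point_offset) else grip_point_offset())
plan('tall',[(98,80)])"
```

```text
53.900000000000006
z [ 0.31  0.15 -0.94] F [ 0.2  -0.13 -0.06] t 0.1 0.9998810099896691
(98, 80) tcp [ 535. -214.  297.] [ 0.3983 -0.2085  0.0069] [ 0.003  0.349 -0.025]
```

Emit:
{"api": "drive_tool", "payload": {"targets": [0.036, -0.019, 0.001, 0, 0.1, -0.005, 0, 0.072, -0.038, 0.001, 0, 0.2, -0.01, 0, 0.108, -0.057, 0.002, 0, 0.3, -0.02, 0, 0.144, -0.076, 0.003, 0.003, 0.349, -0.025, 0, 0.18, -0.095, 0.004, 0.003, 0.349, -0.025, 0, 0.216, -0.114, 0.005, 0.003, 0.349, -0.025, 0, 0.252, -0.133, 0.005, 0.003, 0.349, -0.025, 0, 0.288, -0.152, 0.006, 0.003, 0.349, -0.025, 0, 0.324, -0.171, 0.006, 0.003, 0.349, -0.025, 0, 0.36, -0.189, 0.007, 0.003, 0.349, -0.025, 0, 0.398, -0.2085, 0.007, 0.003, 0.349, -0.025, 0, 0.398, -0.2085, 0.007, 0.003, 0.349, -0.025, 0], "force": 30}}

```text
clock: 1.1
eef_pos: [537.6, -209.2, 296.9]
tcp_rot: [3.142, -0.35, 0.456]
contact_force: [-0.4, 0.8, 0.3]
opening: -0.002
```

```bash
python3 - <<'E'
from h import *
plan('tall',[(98,80),(98,38),(107,6),(115,-14),(113,-37),(101,-45),(130,-30),(150,80)])
snap('scene','s2.png');print(proj('s2.png',[*(CAN['tall'][0]+98*np.array([-.8995,-.4368])),228]))
im=cv2.imread('pics/s2.png')[40:190,240:440];cv2.imwrite('pics/c2.png',cv2.resize(im,(800,600),interpolation=cv2.INTER_CUBIC))
E
```

```text
z [ 0.31  0.15 -0.94] F [-0.37  0.75  0.25] t 1.1 -0.002261243184880428
(98, 80) tcp [ 535. -214.  297.] [-0.0044  0.003  -0.0012] [-0.001 -0.001  0.004]
(98, 38) tcp [ 535. -214.  255.] [-0.0188  0.003   0.0382] [-0.001 -0.001  0.004]
(107, 6) tcp [ 527. -218.  223.] [-0.0382  0.0029  0.0652] [-0.001 -0.001  0.004]
(115, -14) tcp [ 520. -221.  203.] [-0.0526  0.0029  0.0812] [-0.001 -0.001  0.004]
(113, -37) tcp [ 521. -220.  180.] [-0.0586  0.0029  0.1035] [-0.001 -0.001  0.004]
(101, -45) tcp [ 532. -215.  172.] [-0.0501  0.003   0.1151] [-0.001 -0.001  0.004]
(130, -30) tcp [ 506. -228.  187.] [-0.0722  0.0029  0.0911] [-0.001 -0.001  0.004]
(150, 80) tcp [ 488. -237.  297.] [-0.0532  0.0028 -0.0191] [-0.001 -0.001  0.004]
[331.2 113.5]
```

View pics/c2.png

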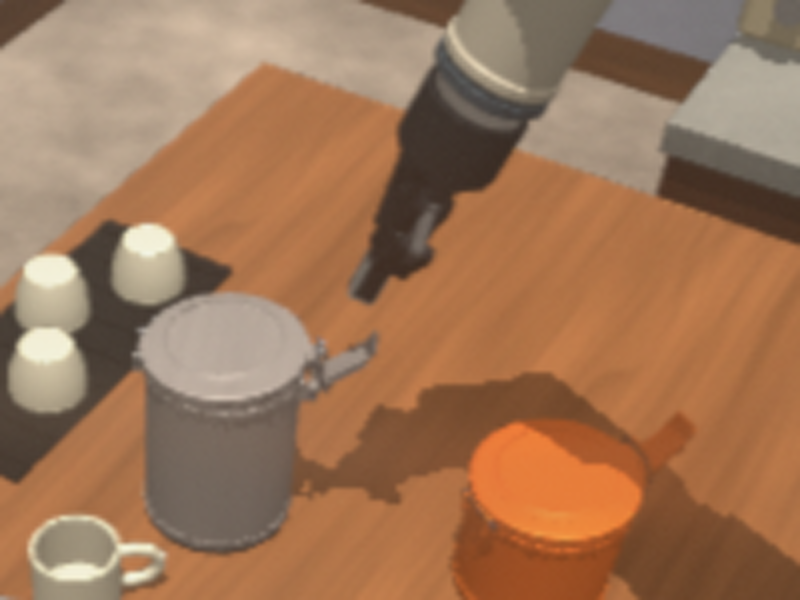

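The fingertip is at crop pixel (363,297) against a predicted (365,294), so the tool length holds. It sits straight above the lever, whose tip is at (375,345).

Emit:
{"api": "drive_tool", "payload": {"targets": [-0.007, 0, 0.02, 0, 0, 0, 0, -0.0144, 0, 0.039, 0, 0, 0, 0, -0.021, 0, 0.048, 0, 0, 0, 0, -0.028, 0, 0.057, 0, 0, 0, 0, -0.034, 0, 0.066, 0, 0, 0, 0, -0.041, 0, 0.074, 0, 0, 0, 0, -0.048, 0, 0.082, 0, 0, 0, 0, -0.051, 0, 0.09, 0, 0, 0, 0, -0.053, 0, 0.098, 0, 0, 0, 0, -0.054, 0, 0.105, 0, 0, 0, 0, -0.05, 0, 0.11, 0, 0, 0, 0, -0.046, 0, 0.116, 0, 0, 0, 0]}}

```text
clock: 2.15
eef_pos: [531.9, -215.9, 171.6]
tcp_rot: [3.141, -0.349, 0.452]
contact_force: [-0.1, -0.1, 0.2]
opening: 0.005
```

```bash
python3 - <<'E'
from h import *
plan('tall',[(98,-45),(101,-45),(135,-30),(150,80)])
snap('scene','s3.png')
im=cv2.imread('pics/s3.png')[80:200,260:420];cv2.imwrite('pics/c3.png',cv2.resize(im,(800,600),interpolation=cv2.INTER_CUBIC))
E
```

```text
z [ 0.31  0.15 -0.94] F [-0.13 -0.11  0.17] t 2.15 0.004891177369545638
(98, -45) tcp [ 535. -214.  172.] [ 0.0034 -0.0005  0.0012] [ 0.001  0.    -0.   ]
(101, -45) tcp [ 532. -215.  172.] [ 0.0006 -0.0005  0.0002] [ 0.001  0.    -0.   ]
(135, -30) tcp [ 502. -230.  187.] [-0.0263 -0.0004 -0.0255] [ 0.001  0.    -0.   ]
(150, 80) tcp [ 488. -237.  297.] [-0.0028 -0.0003 -0.134 ] [ 0.001  0.    -0.   ]
```

View pics/c3.png

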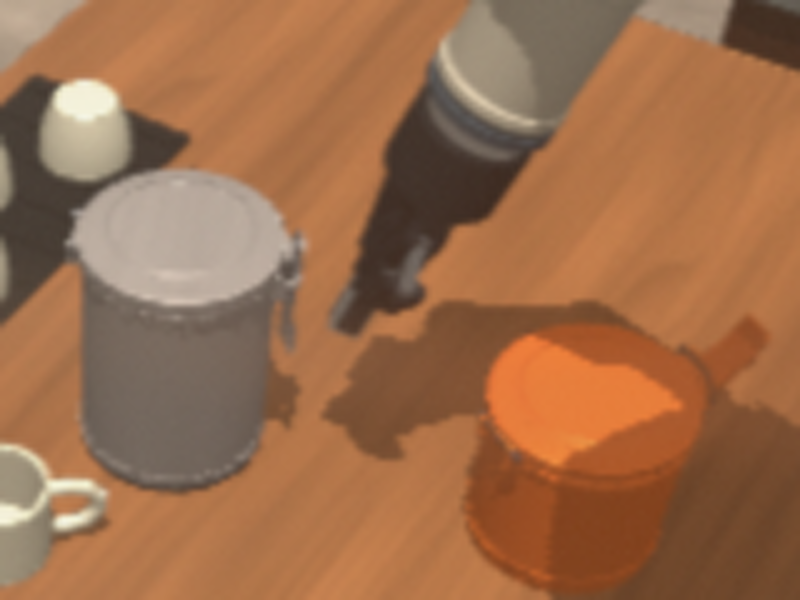

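The picture shows the tall lever hanging flat against the wall at (290,310), clear of the fingertip at (345,325). Next I retreat, then go to the short canister.

Emit:
{"api": "drive_tool", "payload": {"targets": [-0.014, 0, -0.013, 0, 0, 0, 0, -0.026, 0, -0.026, 0, 0, 0, 0, -0.02, 0, -0.053, 0, 0, 0, 0, -0.015, 0, -0.08, 0, 0, 0, 0, -0.009, 0, -0.107, 0, 0, 0, 0, -0.003, 0, -0.134, 0, 0, 0, 0, -0.003, 0, -0.134, 0, 0, 0, 0, -0.003, 0, -0.134, 0, 0, 0, 0]}}

```text
clock: 2.87
eef_pos: [488.6, -237.5, 299.0]
tcp_rot: [3.136, -0.351, 0.454]
contact_force: [0.2, -0.6, -0.3]
opening: -0.002
```

```bash
python3 -c "
from h import *
plan('short',[(98,130),(98,80)])"
```

```text
z [ 0.34  0.02 -0.94] F [ 0.17 -0.57 -0.3 ] t 2.8667 -0.001736053252414296
(98, 130) tcp [525. 160. 292.] [ 0.1919 -0.3413  0.0764] [-0.134 -0.003  0.381]
(98, 80) tcp [525. 160. 242.] [ 0.1747 -0.3416  0.1233] [-0.134 -0.003  0.381]
```

Emit:
{"api": "drive_tool", "payload": {"targets": [0.016, -0.031, 0.008, -0.012, 0, 0.035, 0, 0.032, -0.062, 0.016, -0.024, 0, 0.07, 0, 0.048, -0.093, 0.025, -0.036, -0.001, 0.105, 0, 0.064, -0.124, 0.035, -0.049, -0.001, 0.14, 0, 0.08, -0.155, 0.047, -0.061, -0.001, 0.175, 0, 0.096, -0.186, 0.06, -0.073, -0.002, 0.21, 0, 0.112, -0.217, 0.073, -0.085, -0.002, 0.245, 0, 0.128, -0.248, 0.086, -0.098, -0.002, 0.28, 0, 0.144, -0.279, 0.099, -0.11, -0.003, 0.315, 0, 0.16, -0.31, 0.111, -0.122, -0.003, 0.35, 0, 0.1747, -0.3416, 0.1233, -0.134, -0.003, 0.381, 0, 0.1747, -0.3416, 0.1233, -0.134, -0.003, 0.381, 0]}}

```text
clock: 3.87
eef_pos: [523.9, 166.2, 238.5]
tcp_rot: [-3.137, -0.345, 0.047]
contact_force: [-0.9, -0.0, 0.2]
opening: 0.001
```

```bash
python3 - <<'E'
from h import *
snap('scene','s4.png')
plan('short',[(98,80),(98,38),(107,6),(115,-14),(113,-37),(101,-45)])
print(sense()['tcp_rot'])
im=cv2.imread('pics/s4.png')[120:270,170:370];cv2.imwrite('pics/c4.png',cv2.resize(im,(800,600),interpolation=cv2.INTER_CUBIC))
E
```

```text
z [ 0.34  0.02 -0.94] F [ 0.12 -0.5  -0.64] t 3.9167 0.0011720852169949442
(98, 80) tcp [525. 160. 242.] [ 0.0026  0.0043 -0.0023] [-0.004  0.006  0.004]
(98, 38) tcp [525. 160. 200.] [-0.0115  0.0044  0.0372] [-0.004  0.006  0.004]
(107, 6) tcp [516. 159. 168.] [-0.0308  0.0044  0.0643] [-0.004  0.006  0.004]
(115, -14) tcp [508. 159. 148.] [-0.0451  0.0044  0.0805] [-0.004  0.006  0.004]
(113, -37) tcp [510. 159. 125.] [-0.0509  0.0045  0.1028] [-0.004  0.006  0.004]
(101, -45) tcp [522. 160. 117.] [-0.0423  0.0046  0.1144] [-0.004  0.006  0.004]
[-3.13935789 -0.34334166  0.05256157]
```

View pics/c4.png

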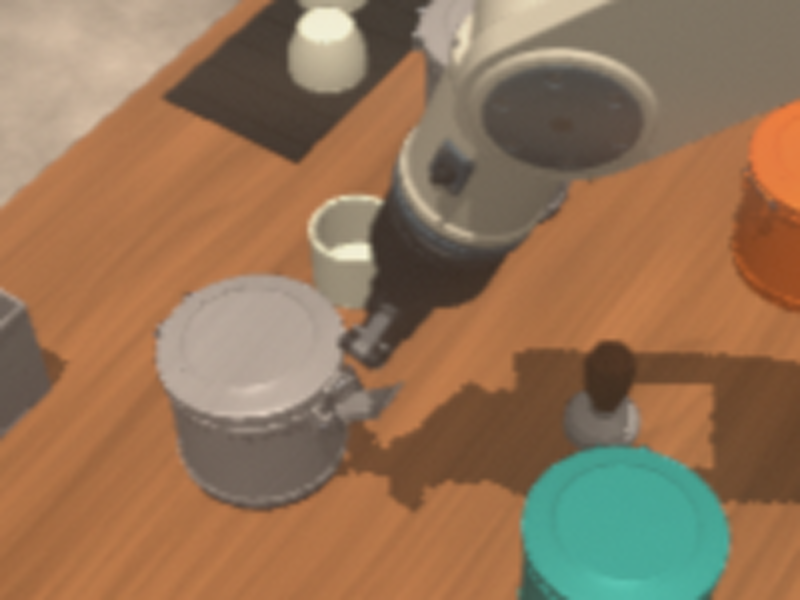

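The fingertip (365,345) is above the short lever, whose tip is at (395,385). The arm is still settling, so I hold briefly and read again.

Emit:
{"api": "drive_tool", "payload": {"targets": [0, 0, 0, 0, 0, 0, 0, 0, 0, 0, 0, 0, 0, 0, 0, 0, 0, 0, 0, 0, 0, 0, 0, 0, 0, 0, 0, 0]}}

```text
clock: 4.25
eef_pos: [524.3, 158.8, 240.5]
tcp_rot: [-3.139, -0.346, 0.045]
contact_force: [0.2, 0.4, 0.8]
opening: -0.004
```

```bash
python3 - <<'E'
from h import *
plan('short',[(98,80),(98,38),(107,6),(115,-14),(113,-37),(101,-45)])
E
```

```text
z [ 0.34  0.02 -0.94] F [0.17 0.38 0.82] t 4.25 -0.003991218704226183
(98, 80) tcp [525. 160. 242.] [ 0.0013 -0.0008 -0.0007] [-0.002  0.003 -0.002]
(98, 38) tcp [525. 160. 200.] [-0.0129 -0.0007  0.0388] [-0.002  0.003 -0.002]
(107, 6) tcp [516. 159. 168.] [-0.0322 -0.0006  0.0659] [-0.002  0.003 -0.002]
(115, -14) tcp [508. 159. 148.] [-0.0465 -0.0006  0.082 ] [-0.002  0.003 -0.002]
(113, -37) tcp [510. 159. 125.] [-0.0524 -0.0005  0.1043] [-0.002  0.003 -0.002]
(101, -45) tcp [522. 160. 117.] [-0.0439 -0.0005  0.1159] [-0.002  0.003 -0.002]
```

Emit:
{"api": "drive_tool", "payload": {"targets": [-0.0065, 0, 0.02, 0, 0, 0, 0, -0.013, 0, 0.039, 0, 0, 0, 0, -0.02, 0, 0.048, 0, 0, 0, 0, -0.026, 0, 0.057, 0, 0, 0, 0, -0.032, 0, 0.066, 0, 0, 0, 0, -0.039, 0, 0.074, 0, 0, 0, 0, -0.0465, 0, 0.082, 0, 0, 0, 0, -0.049, 0, 0.09, 0, 0, 0, 0, -0.051, 0, 0.098, 0, 0, 0, 0, -0.052, 0, 0.105, 0, 0, 0, 0, -0.048, 0, 0.11, 0, 0, 0, 0, -0.044, 0, 0.116, 0, 0, 0, 0]}}

```text
clock: 5.25
eef_pos: [522.6, 160.2, 116.0]
tcp_rot: [-3.139, -0.345, 0.047]
contact_force: [0.3, -0.4, 0.3]
opening: 0.001
```

```bash
python3 - <<'E'
from h import *
plan('short',[(135,-30),(150,80)])
snap('scene','s5.png')
im=cv2.imread('pics/s5.png')[120:270,170:370];cv2.imwrite('pics/c5.png',cv2.resize(im,(800,600),interpolation=cv2.INTER_CUBIC))
E
```

```text
z [ 0.34  0.02 -0.94] F [ 0.28 -0.45  0.27] t 5.25 0.0012702280375991163
(135, -30) tcp [488. 158. 132.] [-0.0271  0.0006 -0.0264] [-0.002  0.004 -0.001]
(150, 80) tcp [473. 157. 242.] [-0.0039  0.0003 -0.1349] [-0.002  0.004 -0.001]
```

View pics/c5.png

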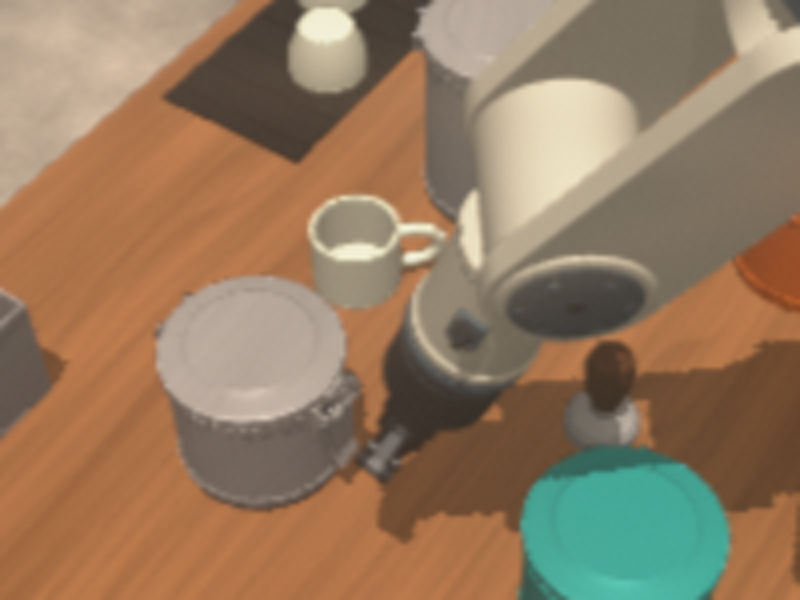

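The short lever also hangs against its wall at (345,430). I retreat and check.

Emit:
{"api": "drive_tool", "payload": {"targets": [-0.01, 0, -0.01, 0, 0, 0, 0, -0.016, 0, -0.025, 0, 0, 0, 0, -0.012, 0, -0.05, 0, 0, 0, 0, -0.009, 0, -0.075, 0, 0, 0, 0, -0.006, 0, -0.1, 0, 0, 0, 0, -0.004, 0, -0.135, 0, 0, 0, 0, -0.004, 0, -0.17, 0, 0, 0, 0, -0.004, 0, -0.2, 0, 0, 0, 0, -0.004, 0, -0.23, 0, 0, 0, 0, -0.004, 0, -0.23, 0, 0, 0, 0, -0.004, 0, -0.23, 0, 0, 0, 0, -0.004, 0, -0.23, 0, 0, 0, 0]}}

```text
clock: 6.3
eef_pos: [439.9, 155.8, 331.1]
tcp_rot: [-3.139, -0.346, 0.047]
contact_force: [-0.0, -0.2, 0.2]
opening: 0.001
```

```bash
python3 - <<'E'
from h import *
print(sense()['contact_force'],sense()['clock'])
snap('scene','s6.png');snap('top','t6.png')
a=cv2.imread('pics/s6.png')[100:270,180:380];b=cv2.imread('pics/t6.png')[130:300,235:435]
cv2.imwrite('pics/c6.png',cv2.resize(np.hstack([a,b]),(800,340),interpolation=cv2.INTER_CUBIC))
E
```

```text
[-0.03189688 -0.21532768  0.23357512] 6.3
```

View pics/c6.png

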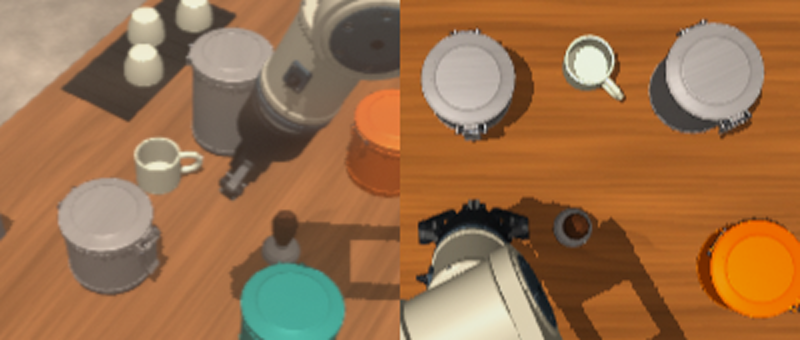

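Both levers are down: in the top half of the picture nothing stands out at (473,130) or (735,122). The canisters, cup and tamper are where they were, and the robot is clear.

```bash
python3 -c "
from rig import *
print(sign_off())"
```

```text
the job is handed in; nothing more can be done
None
```

Both canisters are latched: I pressed the tall lever first, then the short one. Each was pushed outward and down with the closed fingertips, tool tilted 20°, until it snapped past centre.

- **Latches:** the last pictures, from the scene and top cameras, show no lever standing out on either canister.
- **Canisters and bystanders:** in those pictures the canisters, cup and tamper look unmoved. The milk jug was outside the final crops, but the arm never went near it.
- **Robot:** every force reading was under about 1 N, though I only read it at the end of each move. The last was about 0.3 N, with the tool clear of everything. The job took about 6.4 s of robot time.
- **Disagreement:** the TCP was about 8 mm off target on arriving at the short canister. It settled to about 2 mm after a short hold, before I pushed the lever.

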